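# Rock the stuck battery pack out of its charging dock

### The arm

A 7-joint arm with a two-finger parallel gripper is mounted at the origin on the work surface. World frame = base frame: x ahead of the robot, y to its left, z up, the work surface at z = 0. Lengths are in m, angles in rad, forces in N, time in s.
With the tool pointing down it reaches from about 0.35 to 0.9 m from the base axis. Payload 19.9 kg.
Tool frame: the origin (TCP) lies between the finger pads; the fingertips stand 19 mm ahead of it and the grasp point (between the pads) is the TCP; z points along the fingers, y is the direction in which the jaws open and shut (so a half turn about z gives the same grasp; the last joint's range is limited). The gripper opens to 94 mm and grips with 3 to 60 N. Pads are 16 mm wide; open, the fingers measure 119 mm over their backs; the gripper's body (75 mm by 177 mm) begins 78 mm behind the grasp point.
Start: joints at [-1.161, 0.417, -0.01, 1.614, 0.005, 1.111, -0.053], TCP at [0.273, 0.562, 0.224] pointing down, gripper open.
Joint ranges: [-2.81, 2.81], [-0.39, 2.02], [-1.27, 1.25], [0.06, 2.57], [-1.19, 4.33], [0.19, 2], [-2.82, 2.82]. Speed limits (rad/s): [1.89, 1.89, 2.39, 2.39, 3.01, 3.01, 3.01].

### API

Orientations are given as a 3x3 rotation matrix whose columns are the frame's x, y, z axes.
In Python, from rig import robot gives the robot as it stands. Calls block until the motion is done:
- robot.move_ptp(position, orientation): joint-space move of the TCP to a pose.
- robot.move_linear(position, velocity=0.15, frame=None, threshold=None): straight line of the TCP; frame=None keeps the orientation; velocity is the mean speed in m/s. With threshold (N) it stops when the force on the tool has changed by that much, and returns True; else False.
- robot.goto_joints(angles): joint-space move.
- robot.gripper_to(opening): finger opening in m; the grip force is fixed at half the most; returns when the fingers have stopped.
- robot.pause(seconds).
- robot.ik(position, orientation): joint angles nearest the present ones, or None.
- robot.get_state(): the state.
- robot.grab_frame(name): name is "scene" or "top" or "wrist"; returns the picture (384x512x3 uint8, red, green, blue); there is no depth.
- robot.camera_info(name): a dict with "fx", "fy", "cx", "cy" (pixels), "rvec" (rotation vector, rad) and "tvec" (3), from world to camera coordinates, as OpenCV has them. Camera axes: x right, y down, z forward; pixel columns grow to the right and rows downward; lengths in m; the calibration is good to about 2 mm. A picture is of the moment at which its call begins: read the wrist's pose just before it. camera_info takes no time and is no camera call; for the wrist camera it gives the pose at the moment of the call.
A pose or a line that the arm cannot do raises robot.PlanningError and nothing moves.
- robot.sign_off(): hands the job in, once; it reports no verdict.
The state is a dict: "time": time; "qpos": joint angles; "joint_vel": joint speeds; "effort": joint torques, N m; "ee_pos": TCP position; "tool_rot": TCP orientation; "force": force on the tool from outside, world axes, zero at the start; "moment": the same for the moment, N m; "opening": finger opening in m.
Only numpy, scipy, OpenCV 4.12 (cv2) and the standard library are available. Lean on these libraries where they do the work, as an engineer would, in place of code of your own. Each camera call takes 0.05 s, during which the arm holds its last target.

### The job

Free the battery pack from its charging dock: first lift the vacuum nozzle that hangs over it up off the dock's post, stand it on the cork mat and let go of it. Then grip the pack and, keeping it down in its well, rock it side to side until both stiff jaws have given way; draw it up and finish while still holding it, upright and still, just clear above the dock (its underside a few centimetres above the jaws). Leave the mug, remote, coaster and pen where they are.

Things in the scene. Friction and masses are not known exactly. Their poses are not given: they have to be found in the camera images.
- dock: White charging dock, fixed. Origin on the table under the centre of the pack's well; x points to the post, y to the left jaw. Base 130 mm wide, x -60 to +105 mm, 12 mm thick; the pack stands on it at z = 12 mm, with 1 mm play at its foot. Front and back walls (outer faces x = +-27 mm) reach z = 47 mm. Towers at y = +-36 to +-58 mm (x +-22 mm), 94 mm high, carry the jaws.
- post_tip (a point): Tip of the dock's round post (dock frame x = 70, y = 0, z = 140 mm). The post has radius 16 mm up to a shoulder at z = 100 mm, above it a pin of radius 9 mm with a tapered tip.
- jaw_left (a joint): Left (+y) jaw: block 28 mm long in x, z = 80 to 90 mm in the dock frame. 0 = shut; grows (m) as pushed outwards, stop at 0.0065. No spring: about 7 N of friction, stays where pushed. Shut, it overhangs the pack's body by 3.5 mm, 8 mm above its shoulder, and blocks a straight pull. The pack comes out when both jaws' values add up to over 0.007 (0.004 or more each is good).
- jaw_right (a joint): Right (-y) jaw, the mirror image of jaw_left: grows as it is pushed outwards (-y); same size, friction and stop.
- jaw_left_face (a point): Middle of the inner face of the left jaw (dock frame, shut: y = +21.5 mm, z = 85 mm).
- jaw_right_face (a point): Middle of the inner face of the right jaw (dock frame, shut: y = -21.5 mm, z = 85 mm).
- pack_mid (a point): Centre of the black battery pack, half-way up its 130 mm (65 mm above its underside; seated at dock z = 77 mm, axes as the dock's). Body 40 mm (x) x 50 mm (y) x 60 mm high, on it a neck 30 mm (x) x 42 mm (y) x 70 mm high. 0.25 to 0.5 kg.
- pack_neck (a point): Where to grip the pack: on the axis of its neck, 47 mm above pack_mid, 18 mm below the top; 42 mm across y, 30 mm across x. Leaning the pack to a side by about 0.1 rad about the lower edge of its foot on that side (edge at y = +-25 mm, z = 12 mm; this point moves 11 mm) pushes that side's jaw open; the opposite shoulder rises 5 mm.
- nozzle_mid (a point): Centre of the collar of the grey vacuum nozzle, 30 mm above its underside: upright tube 60 mm high, outer radius 18, inner 13 mm, resting on the post's shoulder, pin 40 mm deep inside. A flat head 26 mm wide, 12 mm thick reaches 77 mm along -x of this point, 20 to 32 mm above it, over the pack (8 mm gap). 70 g. Grip the collar across y; it stands by itself on its collar.
- mat_top (a point): Centre of the top of the square cork mat, 150 x 150 mm, 4 mm thick, fixed on the table. The point is 4 mm above the table.
- mug: White mug, radius 40 mm, 90 mm high, handle; origin at the centre of its underside. Bystander.
- remote: Grey remote control, 150 x 42 x 18 mm, lying; origin under its centre. Bystander.
- coaster: Round glass coaster, radius 48 mm, 7 mm thick; origin under its centre. Bystander.
- pen: Steel pen, 140 mm long, 10 mm thick, lying; origin under its centre. Bystander.
Things that resemble listed ones, but are neither listed nor needed, are in the scene too. What is shaped like the part that bears nozzle_mid but orange or pink is not meant.

How it is judged:
On the way, in this order (a step that is already met when the one before it is completed fails the run):
1. the nozzle is lifted off the post: held by the fingers, clear of the dock (z of nozzle_mid in the frame of dock above 0.165 m and contact force between the fingers and nozzle above 0.5 N and contact force between nozzle and dock below 0.05 N), for 0.1 s.
2. the nozzle stands on the cork mat, let go (horizontal distance between nozzle_mid and mat_top below 0.075 m and height (world z) of nozzle_mid below 0.045 m and angle between nozzle_mid's own z axis and vertical below 0.25 rad and contact force between the fingers and nozzle below 0.05 N and linear speed of nozzle below 0.03 m/s), for 0.2 s.
3. the pack, down in its well, is leaned to one side so that this side's jaw gives way (value of joint any of jaw_left, jaw_right above 0.0015 m and angle between pack_mid's own z axis and vertical above 0.025 rad and height (world z) of pack_mid below 0.095 m), for 0.04 s.
4. leaned to the other side as well, both jaws have given way (value of joint each of jaw_left, jaw_right above 0.0015 m and angle between pack_mid's own z axis and vertical above 0.025 rad and height (world z) of pack_mid below 0.095 m), for 0.04 s.
At the end, for the whole second after the job is handed in: Fingers hold the pack still (0.03 m/s), upright (0.2 rad), within 40 mm of its well's axis, off the dock, underside 3 to 70 mm above the jaws; the nozzle stands (0.25 rad), let go, on the mat: collar centre within 75 mm of the mat's centre, below 45 mm (all of step 2 and height (world z) of pack_mid between 0.158 and 0.225 m and horizontal distance between pack_mid and dock below 0.04 m and angle between pack_mid's own z axis and vertical below 0.2 rad and linear speed of pack below 0.03 m/s and contact force between the fingers and pack above 1 N and contact force between pack and dock below 0.05 N); the arm keeps its last pose, push and grip.
It fails at once if the mug is pushed more than 30 mm away (distance of mug from where it was at the start of the episode above 0.03 m).
It fails at once if the remote is pushed more than 30 mm away (distance of remote from where it was at the start of the episode above 0.03 m).
It fails at once if the coaster is pushed more than 30 mm away (distance of coaster from where it was at the start of the episode above 0.03 m).
It fails at once if the pen is pushed more than 30 mm away (distance of pen from where it was at the start of the episode above 0.03 m).
It also fails if it takes over 61 s, if anything falls off the work surface, if the arm or the gripper's body presses on something with over 40 N, if the wrist force passes 120 N, or if a joint passes its speed limit or range.

## Working session

There is one attempt and no reset: what is moved stays moved. The work goes in short steps, each a Python script; the robot and the scene stay as the last script left them, time stands still between calls to the robot, and variables do not carry over. Pictures are saved under pics/ and viewed, and the job is handed in when it is done.

```bash
ls; mkdir -p pics; python3 - <<'E'
from rig import robot
import cv2
for n in("scene","top","wrist"):
    i=robot.grab_frame(n); cv2.imwrite(f"pics/{n}0.png",i[:,:,::-1]); print(n,robot.camera_info(n))
s=robot.get_state();print(s)
E
```

```text
pics
scene {'fx': 354.3870848899005, 'fy': 354.3870848899005, 'cx': 253.28226399440618, 'cy': 189.9973185982855, 'rvec': array([ 1.69639317,  1.79123581, -0.7437615 ]), 'tvec': array([-0.04968641, -0.31429954,  1.35862916])}
top {'fx': 445.920789421125, 'fy': 445.920789421125, 'cx': 254.12078768815064, 'cy': 197.99644960768114, 'rvec': array([ 2.17897011, -2.02771543,  0.20647255]), 'tvec': array([0.05616921, 0.54332163, 1.14014225])}
wrist {'fx': 278.767629641621, 'fy': 278.767629641621, 'cx': 253.86770883319983, 'cy': 189.79633008967056, 'rvec': array([-2.44627646, -1.53155495, -0.22438433]), 'tvec': array([-0.62594395, -0.03027092,  0.39141056])}
{'time': 0.15, 'qpos': array([-1.16049823,  0.41783638, -0.01030294,  1.61399556,  0.00464556,
        1.11069668, -0.05302085]), 'joint_vel': array([ 2.27282035e-04, -2.18283075e-03, -2.84283094e-04, -2.84490166e-03,
        4.30767125e-04,  7.64224455e-04, -5.31978167e-05]), 'effort': array([ 1.31991925e-03, -8.51531339e+01,  6.39437065e-01, -4.26147509e+01,
       -4.88367642e-02,  1.70471077e-02,  1.18838157e-04]), 'ee_pos': array([0.27274595, 0.56206462, 0.22398622]), 'tool_rot': array([[-8.99647123e-01,  4.36617584e-01, -3.72678571e-04],
       [ 4.36617742e-01,  8.99646738e-01, -8.32553573e-04],
       [-2.82284693e-05, -9.11722503e-04, -9.99999584e-01]]), 'force': array([ 0.08457602, -0.10033146,  0.00636771]), 'moment': array([-0.01799139,  0.05950885,  0.0102349 ]), 'opening': 0.09401640018095107}
```

View pics/scene0.png

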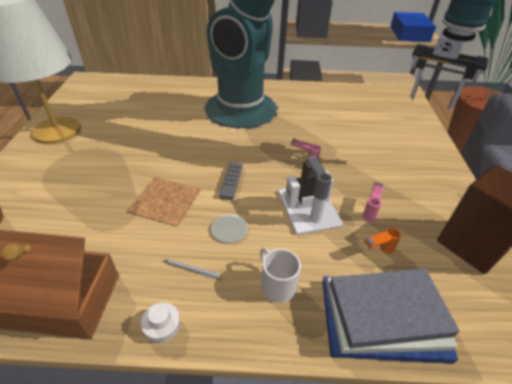

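View pics/top0.png

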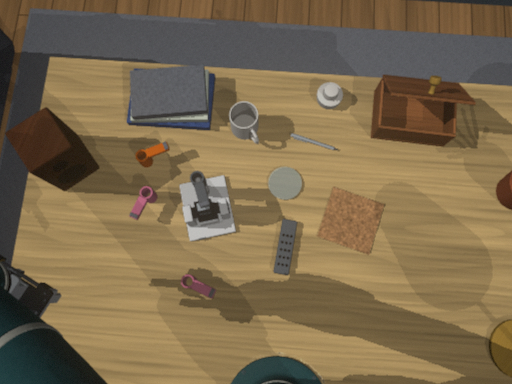

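View pics/wrist0.png

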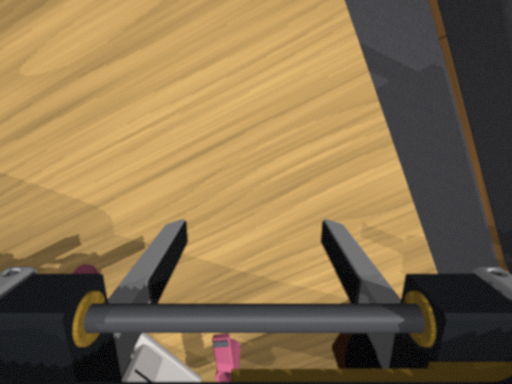

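The top view shows the dock at about (208,208) with its post towards (199,178), the mat at (352,219), the remote at (286,247), the coaster at (285,183) and the mug at (243,120). The pink and orange nozzles are decoys. I'll zoom in and measure next.

```bash
cat > h.py <<'E'
import numpy as np, cv2
from rig import robot
def cam(n,ci=None):
    c=ci or robot.camera_info(n); R=cv2.Rodrigues(c['rvec'])[0]; K=np.array([[c['fx'],0,c['cx']],[0,c['fy'],c['cy']],[0,0,1]]); return K,R,np.array(c['tvec'])
def ray(n,uv,ci=None):
    K,R,t=cam(n,ci); d=R.T@np.linalg.solve(K,[uv[0],uv[1],1.]); return -R.T@t,d/np.linalg.norm(d)
def onz(n,uv,z,ci=None):
    o,d=ray(n,uv,ci); return o+d*(z-o[2])/d[2]
def proj(n,P,ci=None):
    K,R,t=cam(n,ci); p=(R@np.atleast_2d(P).T).T+t; p=p@K.T; return p[:,:2]/p[:,2:]
def tri(a,b):
    (o1,d1),(o2,d2)=a,b
    A=np.stack([d1,-d2],1); s=np.linalg.lstsq(A,o2-o1,rcond=None)[0]
    p,q=o1+s[0]*d1,o2+s[1]*d2; return (p+q)/2,np.linalg.norm(p-q)
def save(n,name,box=None,k=1):
    i=robot.grab_frame(n); 
    if box: x0,y0,x1,y1=box; i=i[y0:y1,x0:x1]
    i=cv2.resize(i,None,fx=k,fy=k,interpolation=cv2.INTER_CUBIC); cv2.imwrite(name,i[:,:,::-1])
E
python3 - <<'E'
import cv2,numpy as np
from h import *
t=cv2.imread('pics/top0.png'); s=cv2.imread('pics/scene0.png')
cv2.imwrite('pics/tz.png',cv2.resize(t[160:250,165:250],None,fx=6.5,fy=6.5,interpolation=cv2.INTER_CUBIC))
cv2.imwrite('pics/sz.png',cv2.resize(s[145:240,260:350],None,fx=6,fy=6,interpolation=cv2.INTER_CUBIC))
# mat
hsv=cv2.cvtColor(t,cv2.COLOR_BGR2HSV); print(hsv[220,352],hsv[300,350],hsv[180,400],hsv[215,190])
m=cv2.inRange(hsv,(5,90,90),(14,190,215)); m[:170]=0;m[270:]=0;m[:,:300]=0;m[:,400:]=0
m=cv2.morphologyEx(m,cv2.MORPH_CLOSE,np.ones((5,5)))
c=max(cv2.findContours(m,0,2)[0],key=cv2.contourArea); r=cv2.minAreaRect(c); print(r)
b=cv2.boxPoints(r); P=np.array([onz('top',p,.004) for p in b]); print(P.round(3),P.mean(0),np.linalg.norm(P-np.roll(P,1,0),axis=1))
for nm,p,z in(('mug',(243,120),.09),('coaster',(285,183),.007),('remote',(286,247),.018),('dock~',(208,208),0)): print(nm,onz('top',p,z))
E
```

```text
[ 15 126 136] [ 19 114 112] [ 19 109 168] [ 18   7 187]
((350.9027099609375, 220.0723876953125), (53.67927932739258, 51.05585861206055), 19.653823852539062)
[[ 0.457 -0.084  0.004]
 [ 0.597 -0.127  0.004]
 [ 0.555 -0.269  0.004]
 [ 0.418 -0.224  0.004]] [ 0.50671416 -0.17612255  0.004     ] [0.14525553 0.14587712 0.14851891 0.14461459]
mug [0.74456128 0.14010062 0.09      ]
coaster [0.59789135 0.01241923 0.007     ]
remote [ 4.16905538e-01 -1.54468096e-04  1.80000000e-02]
dock~ [0.51222987 0.2232968  0.        ]
```

View pics/tz.png

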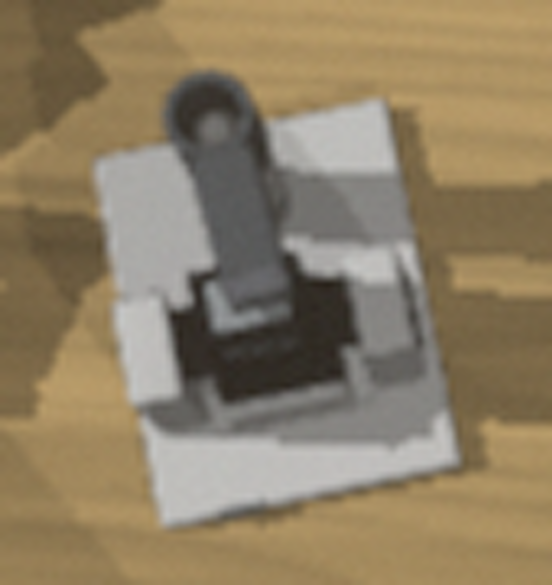

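View pics/sz.png

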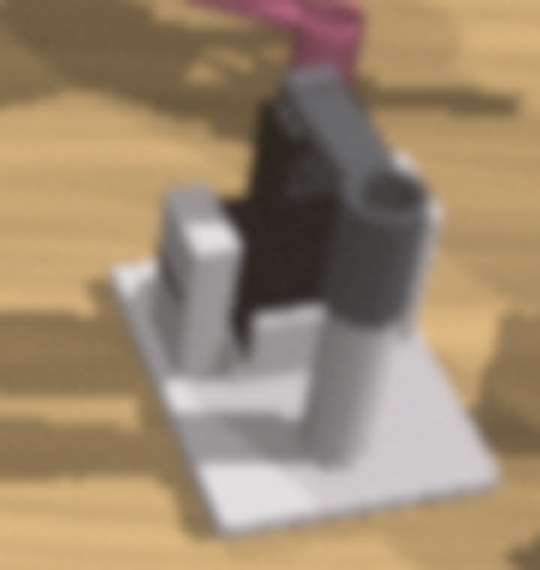

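```bash
python3 - <<'E'
from h import *
q=np.array([(95,160),(385,100),(165,527),(460,465)],float)
uv=(q+.5)/6.5-.5+[165,160]
P=np.array([onz('top',p,.012) for p in uv])[:,:2]
D=np.array([(105,65),(105,-65),(-60,65),(-60,-65)])/1e3
def fit(P,D):
    a,b=D-D.mean(0),P-P.mean(0)
    th=np.arctan2((a[:,0]*b[:,1]-a[:,1]*b[:,0]).sum(),(a*b).sum()); R=np.array([[np.cos(th),-np.sin(th)],[np.sin(th),np.cos(th)]])
    t=P.mean(0)-R@D.mean(0); return th,t,P-(D@R.T+t)
th,t,r=fit(P,D);print('top',th,t,r.round(4).tolist())
q=np.array([(225,533),(498,485),(112,270)],float); uv=(q+.5)/6-.5+[260,145]
P2=np.array([onz('scene',p,.012) for p in uv])[:,:2]
th2,t2,r2=fit(P2,D[[1,0,3]]) ;print('scene',th2,t2,r2.round(4).tolist())
# which corner is which check
print(P.round(3),P2.round(3))
R=np.array([[np.cos(th),-np.sin(th)],[np.sin(th),np.cos(th)]])
c=R@[.07,0]+t
print('post',c)
# nozzle rim top z=.16; centre of rim in top at tz (210,117), scene sz (395,195)
u1=(np.array([210,117])+.5)/6.5-.5+[165,160];u2=(np.array([394,195])+.5)/6-.5+[260,145]
print(onz('top',u1,.16),onz('scene',u2,.16),tri(ray('top',u1),ray('scene',u2)))
# neck top centre? 
K=[(0,0,.142),(.07,0,.16),(0,.036,.094),(0,-.036,.094)]
W=np.array([np.r_[R@np.array(k[:2])+t,k[2]] for k in K]); print(((proj('top',W)-[165,160])*6.5).round(), ((proj('scene',W)-[260,145])*6).round())
E
```

```text
top 0.28420623000446255 [0.49012058 0.21831047] [[-0.0006, -0.0011], [-0.0014, 0.0008], [0.0017, -0.0014], [0.0003, 0.0016]]
scene 0.2740828290192677 [0.49730819 0.22063343] [[-0.0003, 0.0025], [0.0005, -0.0026], [-0.0002, 0.0001]]
[[0.572 0.309]
 [0.608 0.186]
 [0.416 0.263]
 [0.451 0.141]] [[0.616 0.189]
 [0.581 0.309]
 [0.457 0.142]]
post [0.5573125  0.23793816]
[0.55762285 0.2379441  0.16      ] [0.56267776 0.24193203 0.16      ] (array([0.55880432, 0.24069909, 0.15639966]), np.float64(0.004337479041336823))
[[247. 300.]
 [207. 115.]
 [173. 342.]
 [350. 305.]] [[311. 108.]
 [380. 183.]
 [373. 181.]
 [219. 204.]]
```

```bash
python3 - <<'E'
from h import *
s=robot.get_state(); o,d=ray('wrist',(253.9,189.8)); R=s['tool_rot']
print('cam in tool',R.T@(o-s['ee_pos']),'axis',R.T@d, 'up', R.T@(ray('wrist',(254,100))[1]))
th=.284; 
def rot(th): 
    y=np.array([-np.sin(th),np.cos(th),0]);z=np.array([0,0,-1.]);return np.stack([np.cross(y,z),y,z],1)
for a in(th,th+np.pi):
    for p in([.557,.238,.13],[.557,.238,.30],[.49,.218,.124],[.507,-.176,.034]):
        q=robot.ik(p,rot(a)); print(p,None if q is None else np.round(q,2))
E
```

```text
cam in tool [ 0.0832099   0.00114764 -0.15951435] axis [-2.87139979e-01  7.33491108e-04  9.57888352e-01] up [0.02039578 0.00117438 0.99979129]
[0.557, 0.238, 0.13] [-0.47  0.49  0.02  1.75 -0.01  0.91  1.41]
[0.557, 0.238, 0.3] [-0.51  0.32  0.08  1.57 -0.03  1.24  1.42]
[0.49, 0.218, 0.124] [-0.5   0.38  0.03  1.93 -0.02  0.83  1.39]
[0.507, -0.176, 0.034] [-0.01  0.55  0.35  1.98 -0.3   0.66  2.39]
[0.557, 0.238, 0.13] [-0.86  0.54  0.54  1.76 -0.33  0.93 -1.47]
[0.557, 0.238, 0.3] [-0.89  0.36  0.57  1.59 -0.2   1.25 -1.57]
[0.49, 0.218, 0.124] [-0.91  0.43  0.53  1.94 -0.29  0.85 -1.51]
[0.507, -0.176, 0.034] [-0.25  0.63  0.68  1.98 -0.59  0.73 -0.5 ]
```

```bash
cat >> h.py <<'E'
def rot(th): 
    y=np.array([-np.sin(th),np.cos(th),0]);z=np.array([0,0,-1.]);return np.stack([np.cross(y,z),y,z],1)
E
python3 - <<'E'
from h import *
import pickle
robot.move_ptp([.599,.25,.30],rot(.284))
robot.pause(.3)
c=robot.camera_info('wrist'); i=robot.grab_frame('wrist'); pickle.dump(c,open('w1.pkl','wb'))
cv2.imwrite('pics/w1raw.png',i[:,:,::-1])
cv2.imwrite('pics/w1.png',cv2.resize(i[0:240,120:400],None,fx=2.5,fy=2.5,interpolation=cv2.INTER_CUBIC)[:,:,::-1])
s=robot.get_state();print(s['time'],s['ee_pos'],s['force'])
E
```

```text
2.175 [0.59885422 0.25030473 0.29995939] [-0.15225582 -1.19198536  1.04616966]
```

View pics/w1.png

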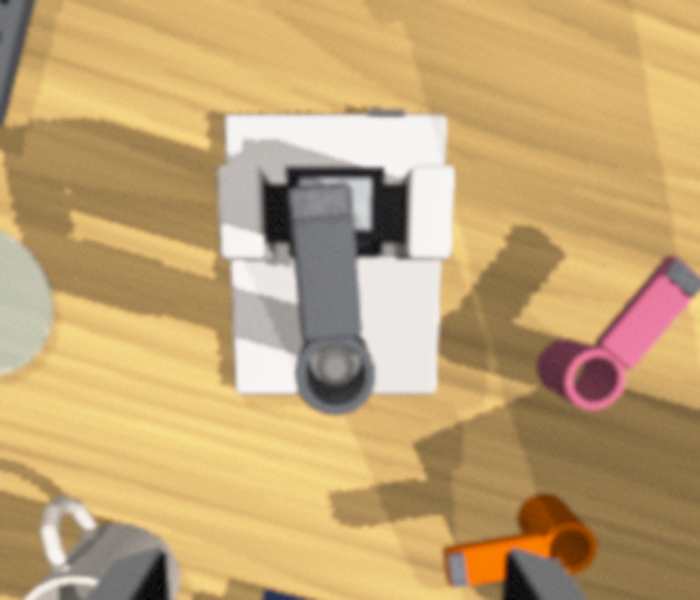

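```bash
python3 - <<'E'
from h import *
import pickle
c=pickle.load(open('w1.pkl','rb'))
f=lambda q:(np.array(q)+.5)/2.5-.5+[120,0]
q=[(437,392),(237,392),(447,115),(225,115)]
P=np.array([onz('wrist',f(p),.012,c) for p in q])[:,:2]
D=np.array([(105,65),(105,-65),(-60,65),(-60,-65)])/1e3
a,b=D-D.mean(0),P-P.mean(0)
th=np.arctan2((a[:,0]*b[:,1]-a[:,1]*b[:,0]).sum(),(a*b).sum()); R=np.array([[np.cos(th),-np.sin(th)],[np.sin(th),np.cos(th)]])
t=P.mean(0)-R@D.mean(0); print(th,t,(P-(D@R.T+t)).round(4).tolist())
print('post',R@[.07,0]+t,'rim',onz('wrist',f((336,370)),.16,c),'neck top',onz('wrist',f((336,205)),.142,c))
h=onz('wrist',f((321,185)),.162,c)-onz('wrist',f((336,370)),.162,c);print('head dir',np.arctan2(-h[1],-h[0]),np.linalg.norm(h))
E
```

```text
0.28684241002639993 [0.4947059  0.22114674] [[-0.0012, -0.0005], [-0.0017, -0.0001], [0.0018, -0.0002], [0.0011, 0.0008]]
post [0.56184584 0.2409515 ] rim [0.5602869  0.23989791 0.16      ] neck top [0.4953557  0.22092857 0.142     ]
head dir 0.3654821501914321 0.07343882800394641
```

```bash
python3 - <<'E'
from h import *
R=rot(.286); p=np.array([.5605,.2402])
robot.move_ptp([*p,.22],R)
print(robot.move_linear([*p,.131],velocity=.12,threshold=8))
robot.pause(.1)
s=robot.get_state();print(s['time'],s['ee_pos'],s['force'])
robot.gripper_to(.03); s=robot.get_state();print(s['opening'],s['force'],s['time'])
f0=s['force']
print(robot.move_linear([*p,.15],velocity=.05)); print(robot.get_state()['force'])
robot.move_linear([*p,.25],velocity=.1); robot.pause(.1)
s=robot.get_state();print(s['time'],s['ee_pos'],s['force'],s['opening'])
save('scene','pics/s2.png',(200,80,400,260),3.5)
E
```

```text
False
3.6167 [0.56100841 0.24039603 0.13193327] [-0.57085193  0.19156277  0.40627549]
0.03518766246670079 [0.21621107 0.07172668 0.14409727] 4.55
False
[ 0.41842371  0.16445795 -1.44488566]
6.3333 [0.56026881 0.2400816  0.2493242 ] [ 1.02026642 -0.0191608  -0.89992603] 0.03525946060461534
```

View pics/s2.png

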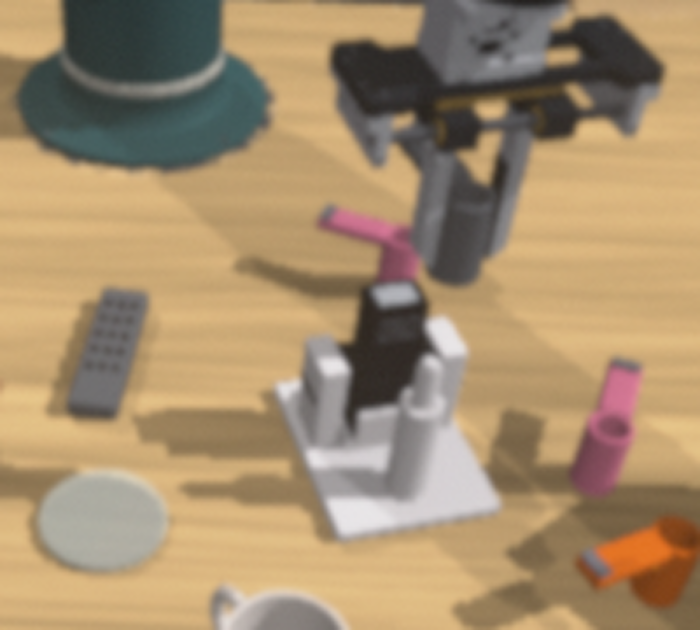

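The nozzle is held by the collar, clear of the dock. Next it goes to the mat.

```bash
python3 - <<'E'
from h import *
R=rot(.286); p=np.array([.509,-.176])
robot.move_ptp([*p,.18],R); robot.pause(.2)
robot.move_linear([*p,.06],velocity=.12); robot.pause(.2)
print(robot.get_state()['force'])
print(robot.move_linear([*p,.031],velocity=.03,threshold=3))
s=robot.get_state();print(s['time'],s['ee_pos'],s['force'],s['opening'])
save('scene','pics/s3.png',(80,100,280,280),3.5)
save('wrist','pics/w3.png')
E
```

```text
[ 0.15250937 -0.50880294 -0.01331021]
True
10.2833 [ 0.50894566 -0.17600344  0.03461239] [ 1.4931562  -0.50385123  1.73065316] 0.03504271130916002
```

View pics/s3.png

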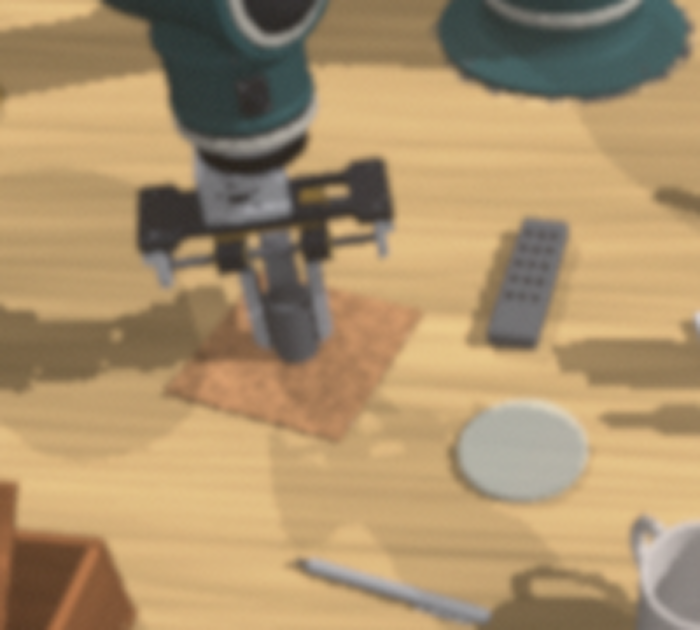

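View pics/w3.png

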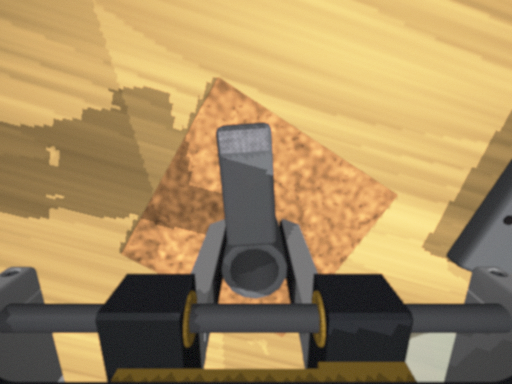

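The nozzle is on the mat near its centre: contact came at TCP z = 0.0346, where 0.034 was expected. Next I release it and rise.

```bash
python3 - <<'E'
from h import *
R=rot(.286); p=np.array([.509,-.176])
robot.gripper_to(.06); robot.pause(.15)
robot.gripper_to(.094)
robot.move_linear([*p,.2],velocity=.15)
robot.pause(.2)
s=robot.get_state();print(s['time'],s['ee_pos'],s['force'],s['opening'])
save('scene','pics/s4.png',(80,100,280,280),3.5)
robot.move_ptp([.592,.2493,.30],R); robot.pause(.3)
import pickle
c=robot.camera_info('wrist'); i=robot.grab_frame('wrist'); pickle.dump(c,open('w4.pkl','wb'))
cv2.imwrite('pics/w4.png',cv2.resize(i[0:240,120:400],None,fx=2.5,fy=2.5,interpolation=cv2.INTER_CUBIC)[:,:,::-1])
s=robot.get_state();print(s['time'],s['force'])
E
```

```text
13.275 [ 0.50878748 -0.17596092  0.19944999] [ 0.63564306 -0.17048052  0.67854444] 0.09378526622941327
15.3083 [ 0.20128198 -0.4462827   0.69887231]
```

View pics/s4.png

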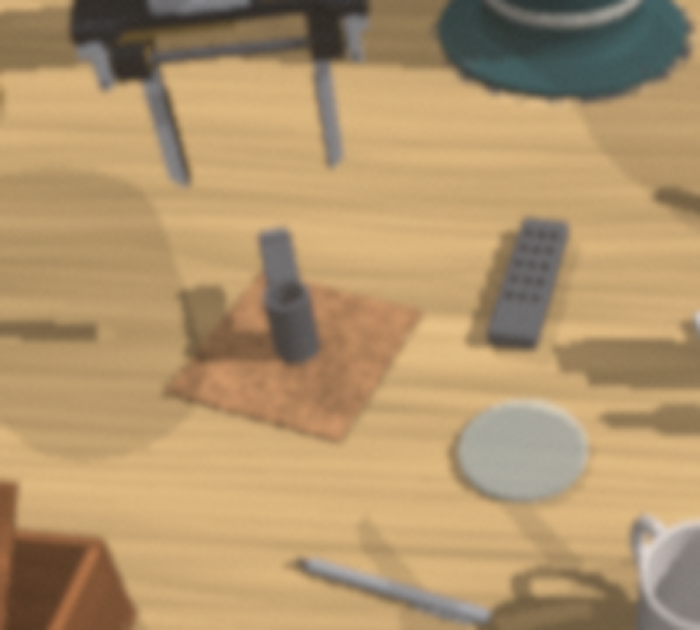

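View pics/w4.png

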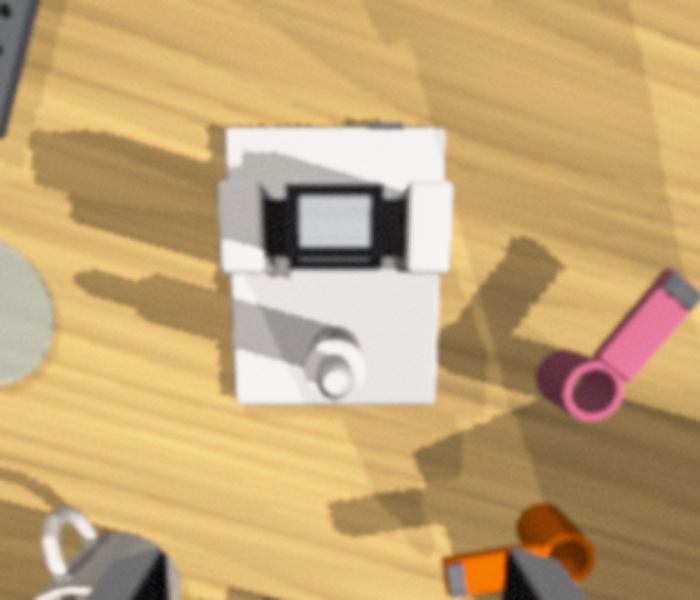

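```bash
python3 - <<'E'
from h import *
import pickle
c=pickle.load(open('w4.pkl','rb'))
f=lambda q:(np.array(q)+.5)/2.5-.5+[120,0]
g=lambda q,z:onz('wrist',f(q),z,c)
print('neck top',g((335.5,219),.142), 'width',np.linalg.norm(g((287,219),.142)-g((384,219),.142)),'post tip',g((336,378),.14))
# towers tops z=.094 outer edges
print('towers mid',(g((219,226),.094)+g((452,226),.094))/2, np.linalg.norm(g((219,226),.094)-g((452,226),.094)))
a=g((287,184),.142)-g((384,184),.142);print('yaw from neck',np.arctan2(a[0],-a[1]))
E
```

```text
neck top [0.49416984 0.22057723 0.142     ] width 0.04155357654396971 post tip [0.55990195 0.24007856 0.14      ]
towers mid [0.4944836 0.2206756 0.094    ] 0.11521685534807327
yaw from neck 0.2850216260059378
```

```bash
python3 - <<'E'
from h import *
R=rot(.286); p=np.array([.4941,.2206])
robot.move_ptp([*p,.22],R); 
print(robot.move_linear([*p,.125],velocity=.1,threshold=8)); robot.pause(.1)
s=robot.get_state();print(s['time'],s['ee_pos'],s['force'],s['opening'])
robot.gripper_to(.036); robot.pause(.2)
s=robot.get_state();print(s['time'],s['ee_pos'],s['force'],s['moment'],s['opening'])
save('scene','pics/s5.png',(200,80,400,260),3.5)
E
```

```text
False
17.0917 [0.49440321 0.22079811 0.12561184] [-0.41982908 -0.28209189 -0.25171107] 0.09407061952185634
18.1417 [0.49415593 0.22038528 0.12497836] [ 0.73362017 -2.6657798   0.14693493] [-0.52767129 -0.20620905  0.01150367] 0.04193264778681396
```

View pics/s5.png

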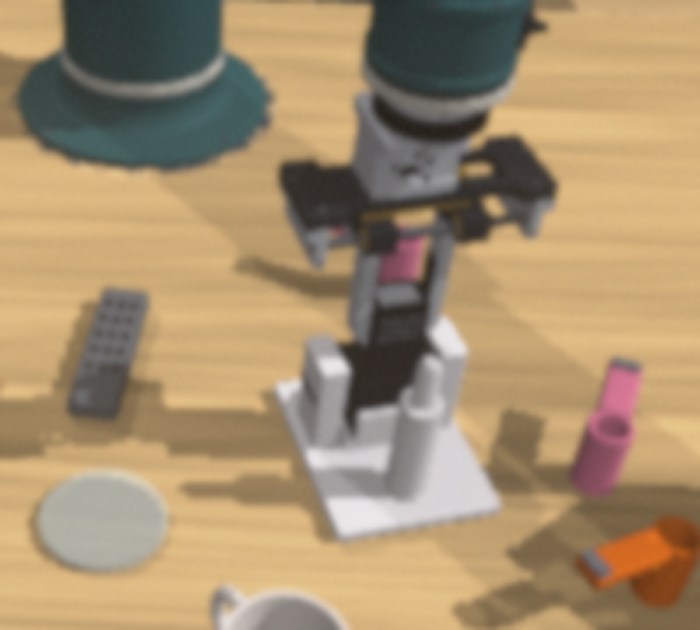

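The neck is gripped at 42 mm opening. Now I lean it to the left.

```bash
cat >> h.py <<'E'
TH=.286; C=np.array([.4941,.2206]); ex=np.array([np.cos(TH),np.sin(TH),0]); ey=np.array([-np.sin(TH),np.cos(TH),0])
def lean(a,side,z0=.125,dy=0):
    # side +1: towards +y
    R=cv2.Rodrigues(-side*a*ex)[0]; piv=np.r_[C,0.012]+side*.025*ey
    tcp=np.r_[C,z0]
    return piv+R@(tcp-piv)+dy*ey, R@rot(TH)
def rep():
    s=robot.get_state(); z=s['tool_rot'][:,2]; d=s['ee_pos']-np.r_[C,0]
    f,m=s['force'],s['moment']
    print('t %.2f'%s['time'],'tcp x,y,z',np.round([d@ex,d@ey,d[2]],4),'lean',round(float(np.arcsin(-(z@ey))),4),'F x,y,z',np.round([f@ex,f@ey,f[2]],1),'M',np.round([m@ex,m@ey,m[2]],2),round(s['opening'],4))
E
python3 - <<'E'
from h import *
rep()
for a in (.03,.06,.085):
    p,R=lean(a,1); robot.move_linear(p,velocity=.02,frame=R); robot.pause(.1); rep()
save('scene','pics/s6.png',(200,80,400,260),3.5)
E
```

```text
t 18.19 tcp x,y,z [-0.     -0.0002  0.125 ] lean 0.0002 F x,y,z [ 0.1 -3.4  0.1] M [-0.56 -0.04  0.01] 0.0419
t 18.62 tcp x,y,z [-0.      0.0032  0.1256] lean 0.0305 F x,y,z [ 0.9 -4.3 -2.5] M [-1.16 -0.15  0.01] 0.0421
t 19.04 tcp x,y,z [-1.000e-04  6.900e-03  1.262e-01] lean 0.0602 F x,y,z [ 1.1 -3.  -3.1] M [-0.75 -0.21  0.04] 0.0418
t 19.43 tcp x,y,z [-1.000e-04  9.400e-03  1.267e-01] lean 0.0853 F x,y,z [ 1.  -3.9 -2.3] M [-1.06 -0.18 -0.03] 0.042
```

View pics/s6.png

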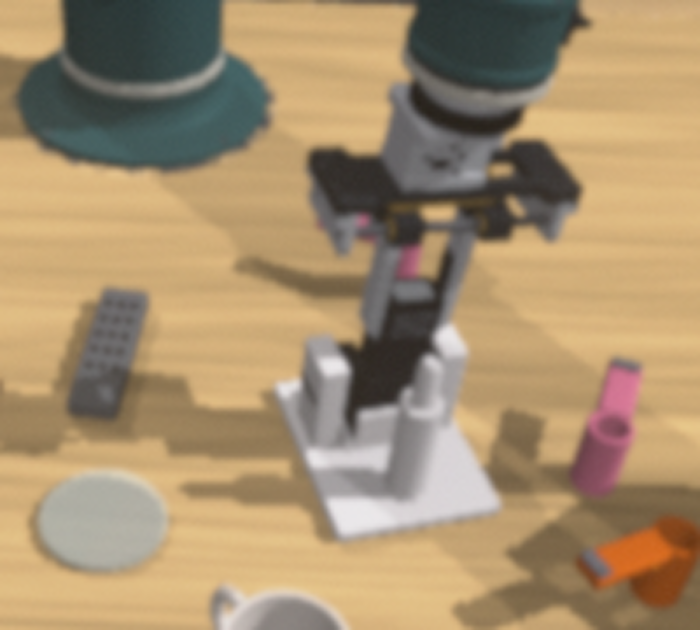

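By geometry the left jaw should be about 5.4 mm open. Now the other side.

```bash
python3 - <<'E'
from h import *
for a,s in ((.045,1),(0,1),(.03,-1),(.06,-1),(.087,-1)):
    p,R=lean(a,s); robot.move_linear(p,velocity=.025,frame=R); robot.pause(.1); rep()
import pickle
save('scene','pics/s7.png',(200,80,400,260),3.5)
save('wrist','pics/w7.png')
E
```

```text
t 19.92 tcp x,y,z [-1.00e-04  5.50e-03  1.26e-01] lean 0.0454 F x,y,z [-0.2 -2.  -2.2] M [-0.83 -0.   -0.03] 0.042
t 20.38 tcp x,y,z [-0.      0.0006  0.125 ] lean 0.0005 F x,y,z [ 0.2 -1.3 -2.3] M [-0.48  0.01  0.04] 0.0419
t 20.77 tcp x,y,z [ 0.     -0.0029  0.1257] lean -0.0294 F x,y,z [-0.1 -0.5 -3.3] M [-0.25  0.02 -0.03] 0.0417
t 21.16 tcp x,y,z [ 0.     -0.0065  0.1263] lean -0.0593 F x,y,z [ 0.2 -0.  -2.6] M [-0.11 -0.03  0.05] 0.0417
t 21.53 tcp x,y,z [ 0.     -0.0097  0.1268] lean -0.0862 F x,y,z [ 0.4  0.  -3. ] M [-0.09 -0.   -0.04] 0.042
```

View pics/s7.png

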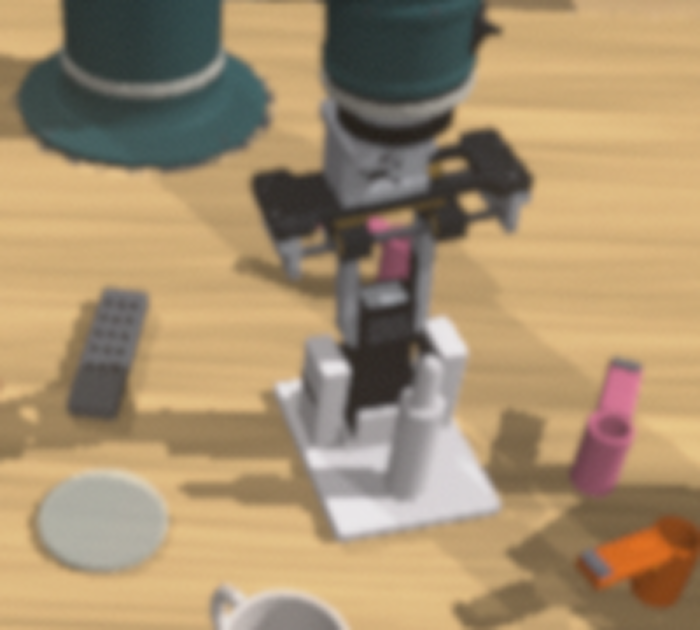

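View pics/w7.png

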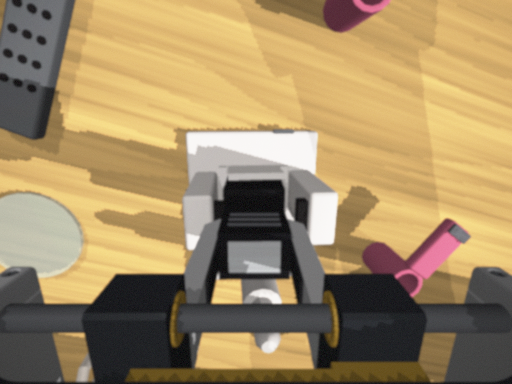

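Tool and pack lean together. I'll push the right side slightly further, then go upright and draw up, stopping on a force limit.

```bash
python3 - <<'E'
from h import *
for a,s in ((.092,-1),(.045,-1),(0,1)):
    p,R=lean(a,s); robot.move_linear(p,velocity=.025,frame=R); robot.pause(.1); rep()
print(robot.move_linear([*C,.155],velocity=.03,threshold=12)); rep()
save('scene','pics/s8.png',(200,80,400,260),3.5)
E
```

```text
t 21.98 tcp x,y,z [-0.     -0.0103  0.1268] lean -0.0921 F x,y,z [-0.4  3.6 -3.5] M [ 0.62 -0.04 -0.01] 0.0417
t 22.45 tcp x,y,z [-0.     -0.0055  0.126 ] lean -0.0455 F x,y,z [-0.5  0.2 -4. ] M [-0.03 -0.02  0.  ] 0.0417
t 22.91 tcp x,y,z [ 1.000e-04 -1.000e-04  1.251e-01] lean -0.0011 F x,y,z [-0.2  0.2 -0.8] M [ 0.44 -0.21 -0.  ] 0.0416
False
t 24.06 tcp x,y,z [-1.000e-04 -0.000e+00  1.548e-01] lean 0.0001 F x,y,z [-0.8 -0.3 -3.2] M [ 0.04 -0.07  0.02] 0.0417
```

View pics/s8.png

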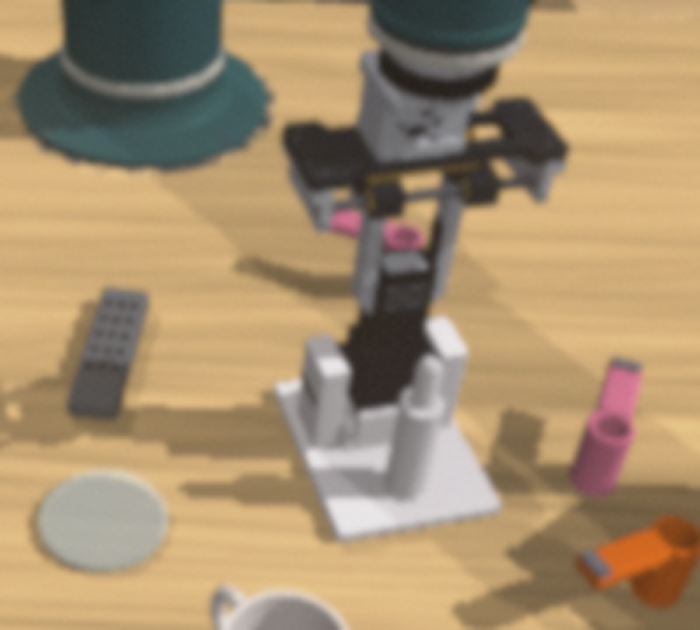

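The shoulder has passed the jaws, with only the pack's weight (about 3 N) on the wrist. I'll raise it to the final height.

```bash
python3 - <<'E'
from h import *
print(robot.move_linear([*C,.238],velocity=.05,threshold=12)); robot.pause(.7); rep()
i=robot.grab_frame('scene'); cv2.imwrite('pics/s9.png',cv2.resize(i[60:280,80:400],None,fx=2.4,fy=2.4,interpolation=cv2.INTER_CUBIC)[:,:,::-1])
save('top','pics/t9.png')
E
```

```text
False
t 26.62 tcp x,y,z [-0.    -0.     0.238] lean -0.0 F x,y,z [-1.4 -0.6 -5.4] M [ 0.08 -0.02 -0.08] 0.0418
```

View pics/s9.png

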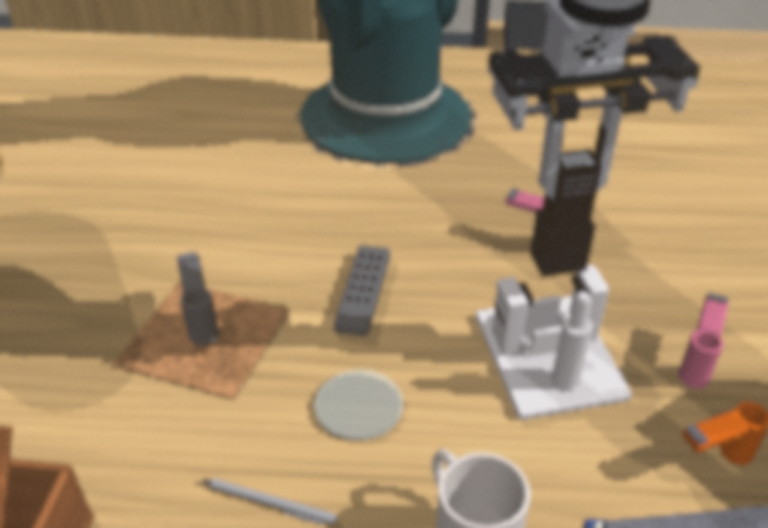

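View pics/t9.png

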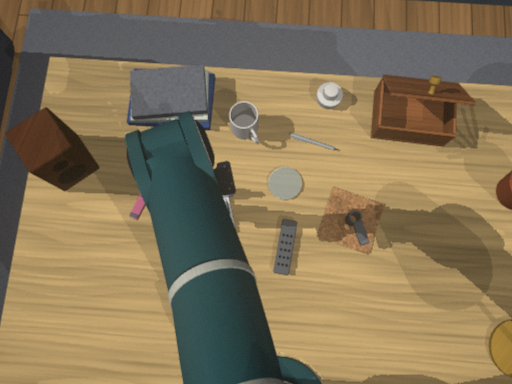

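```bash
python3 - <<'E'
from h import *
for x,y in((.02,-.025),(.02,.025)):
    print(((proj('scene',np.r_[C,.125]+x*ex+y*ey)-[80,60])*2.4).round())
print('nozzle rim',onz('top',(353,215),.064))
E
```

```text
[[541. 277.]]
[[586. 271.]]
nozzle rim [ 0.50922632 -0.16932254  0.064     ]
```

```bash
python3 - <<'E'
from h import *
rep(); print(robot.sign_off())
E
```

```text
t 26.72 tcp x,y,z [-0.    -0.     0.238] lean 0.0 F x,y,z [ 0.1 -0.6 -3.9] M [-0.  0. -0.] 0.0421
the job is handed in; nothing more can be done
None
```

I finished the whole sequence and handed the job in at 26.7 s; the sign-off gives no verdict.

- **Nozzle:** I lifted it off the post, stood it on the cork mat and let go. The last top view puts its collar about 7 mm from the mat's centre, standing upright.
- **Rocking:** With the pack down in its well, I leaned it 0.085 rad to the left and 0.092 rad to the right. I couldn't read the jaw values. From the tool pose I estimate about 5.4 mm of opening on the left and a similar amount on the right. The pack then came up without catching.
- **Pack:** It is held upright over its well's axis with the neck still at 42 mm in the grip. The wrist carries about 4–5 N, which is the pack's weight. Pack_mid is at about z = 0.19 m, so the underside is about 35 mm above the jaws.
- **Bystanders:** The mug, remote, coaster and pen look unmoved in the final pictures.

**Disagreements:**
- The scene camera put the dock up to about 7 mm away from the top and wrist cameras. It also showed the pack's final underside about 2 px higher than predicted, roughly 6 mm, which is well within the allowed range.
- On the first right lean (0.087 rad) the side force read close to zero. I pushed on to 0.092 rad, where it read 3.6 N.

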